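# Knock the cradle's peg home and present a guitar neck over it

### The arm

A 6-joint arm with a two-finger parallel gripper is mounted at the origin on the work surface. World frame = base frame: x ahead of the robot, y to its left, z up, the work surface at z = 0. Lengths are in mm, angles in rad, forces in N, time in s.
With the tool pointing down it reaches from about 350 to 775 mm from the base axis. Payload 7.3 kg.
Tool frame: the origin (TCP) lies midway between the tips of the shut fingers; the grasp point (between the pads) lies 19 mm behind it; x points along the fingers, y is the direction in which the jaws open and shut, and the axes are right-handed (so a half turn about x gives the same grasp; the last joint's range is limited). The gripper opens to 92 mm and grips with 3 to 60 N. Pads are 19 mm wide; open, the fingers measure 130 mm over their backs; the gripper's body (75 mm by 190 mm) begins 47 mm behind the grasp point.
Start: joints at [1.134, 0.342, 1.524, -0, 1.275, -0.146], TCP at [150.512, 502.982, 226.741] pointing down, gripper open.
Joint ranges: [-2.53, 2.53], [-0.77, 2.02], [0.04, 2.7], [-1, 4.14], [0.28, 2.66], [-3.11, 3.11]. Speed limits (rad/s): [2.57, 2.57, 3.14, 3.14, 3.14, 3.14].

### API

Orientations are given as [roll, pitch, yaw] about the fixed x, y, z axes, in that order (R = Rz(yaw) Ry(pitch) Rx(roll)).
In Python, from plant import get_obs, capture, close_job gives the robot as it stands. The module is installed in compiled form; this text tells all that it offers.
- The arm moves only by the tool send_rows, never from a script. Its argument "moves" is a list of rows, each a list of 4 numbers: the shift along the tool's x, y, z in mm, then the turn about the tool's x in degrees. In form: [[tx, ty, tz, yaw], ...]. A call has 1 to 8 rows; each row shifts and turns the commanded pose from where the row before left it, along the tool's axes as they then stand; what a row does not reach is not made up. A row lasts 1/8 s, in which the tool goes at most 62.5 mm and 10.7 degrees, less where a joint would pass 70% of its speed; a pose out of reach is approached as far as the arm can. A call with a gripper value outside its range is refused whole. "hand" is the opening, from 0 (shut) to 1 (fully open), set as the call begins (left out, the last holds). The fingers move at their own pace and stop on an object; the grip force is fixed at half the most. Time passes only in rows, so rows that do not move let the fingers close. It gives the time, the measured TCP pose, the force and the opening at its end, in the units of the state.
- get_obs(): the state, without advancing time (a new reading comes with each control period).
- capture(name): name is "scene" or "top" or "wrist"; returns a dict with "image" (384x512x3 uint8, red, green, blue), "K" (3x3 intrinsics, pixels), "position" and "attitude" of the camera in the world; the wrist camera has in their place "mount" (4x4, takes a point from camera to tool coordinates, whose origin is the TCP and whose axes are the tool frame's). Camera axes: x right, y down, z forward; pixel columns grow to the right and rows downward; lengths in mm; the calibration is good to about 2 mm. A picture is of the moment at which its call begins: read the wrist's pose just before it. There is no depth.
- close_job(): hands the job in, once; it reports no verdict.
The state is a dict: "time": time; "joint_positions": joint angles; "dq": joint speeds; "tau": joint torques, N m; "tool_pos": TCP position; "tcp_rot": TCP orientation; "contact_force": force on the tool from outside, world axes, zero at the start; "moment": the same for the moment, N m; "grip_width": finger opening in mm.
Only numpy, scipy, OpenCV 4.12 (cv2) and the standard library are available. Lean on these libraries where they do the work, as an engineer would, in place of code of your own. Each camera call takes 0.05 s, during which the arm holds its last target. There are 200 camera calls.

### The job

Take the mallet and knock the yellow sprung peg of the neck cradle fully home with it, without touching the cradle or its peg with the hand, and set the mallet back down on the bench, clear of the cradle and the rest. Then take the small guitar neck off its rest, gripping it across the shaft at its balance point, and finish while holding it level and still about 3 cm above the cradle's cork pads, lined up as it would lie there, with the heel over the heel pad: do not put it down or let go. Drop nothing, and leave the glue bottle, the wax tin and the plane where they are.

Things in the scene. Friction and masses are not known exactly. Their poses are not given: they have to be found in the camera images.
- cradle: Fixed plywood board 280 x 90 x 25 mm (its x, y, z) with two dark, cork-topped pads, 50 x 60 mm in x, y, centred at x = -125 mm (heel pad) and x = +60 mm (shaft pad); cork tops 40 mm above the bench. Origin: centre of its underside, on the bench; z up, x along its length: -x is the heel end and points roughly towards the robot.
- cradle_hold (a point): The point on the cradle's centreline at the height of the cork tops (40 mm), at cradle x = -49 mm: the neck's balance point belongs straight above it. Axes as the cradle's.
- peg_top (a point): Centre of the flat top of the yellow upright peg, 18 mm in diameter, that comes up between the cradle's pads at cradle x = -33 mm, y = 0, through a brass collar. 64 mm above the bench when fully up, 36 mm when fully home (4 mm below the cork tops).
- peg (a joint): How far the peg is pressed down, m: 0 fully up, 0.028 fully home on its stop. It begins 0 to 8 mm down. A light spring and a stiff friction fit: it takes 5 N to start it and about 7 N at the end, and stays where it is left.
- mallet: Joiner's mallet, about 0.36 kg, standing on a square striking face. Head: pale wood, 56 x 56 mm, 90 tall; dark flat handle 20 mm wide (y), 28 tall (z), along -x to x = -183 mm (12 mm stub at the +x side), axis 45 mm above the face, pointing roughly to the robot. Origin: centre of the lower face; z up. Centre of mass 9 mm off the head's axis, towards the handle.
- mallet_grip (a point): Point on the handle's axis to grip across y, mallet x = -65 mm, z = 45 mm: 37 mm from the head's near side.
- rest: Fixed low wooden stand that carries the neck: base 260 x 50 x 8 mm with two blocks (50 x 50 mm, tops 30 mm above the bench) under the neck's heel and under the far end of its shaft; open in between, where the neck is gripped. Origin at the bench under the neck's origin; axes as the neck's at the start, give or take.
- neck: Small dark brown guitar neck, 300 mm long, about 0.3 kg, lying flat side down. Along its x: heel block -150 to -100 mm (55 wide, 46 tall), shaft -100 to +70 mm (38 wide, 20 tall), headstock +70 to +150 mm (56 wide, 14 tall). Origin: middle of its length, on its underside, 30 mm above the bench at the start; z up, -x is the heel end, roughly towards the robot.
- neck_balance (a point): The neck's balance point (centre of mass along its length): neck x = -49 mm, on the shaft 51 mm from the heel block's face, at mid-height of the shaft (10 mm above the underside). Axes as the neck's.
- neck_heel (a point): Point in the heel block on the centreline, neck x = -125 mm, 10 mm above the underside; belongs above the cradle's heel pad.
- glue: White glue bottle with red cap, 56 mm in diameter, 130 mm tall. Origin at the centre of its foot. Leave it.
- wax: Low brass-coloured wax tin with a pale lid, 72 mm in diameter, 45 mm tall. Origin at the centre of its foot. Leave it.
- plane: Small steel block plane, 150 x 45 mm, about 45 mm tall. Origin at the centre of its sole. Leave it.
There are look-alikes about, which are no part of the job. What is shaped like the mallet but green or purple is not meant.

How it is judged:
By the outcome, as a careful person would: the job done as asked, in the order asked, and still so for the second after the job is handed in, while the arm keeps its last pose, push and grip.
It also fails if it takes over 64 s, if anything falls off the work surface, if the arm or the gripper's body presses on something with over 40 N, if the wrist force passes 120 N, or if a joint passes its speed limit or range.

## Working session

There is one attempt and no reset: what is moved stays moved. The work goes in short steps, Python scripts to look and compute and a tool call to move; the robot and the scene stay as the last step left them, time stands still between calls to the robot, and variables do not carry over. Pictures are saved under pics/ and viewed, about 8 in all and at most 12, crops included, and the job is handed in when it is done.

Besides the shell and the picture viewer there is one more tool, called after "Call:" as name(argument=value, ...) on one line, values as JSON. send_rows: Moves the arm, as the interface text tells. Its arguments: {"type":"object","properties":{"moves":{"type":"array","items":{"type":"array","items":{"type":"number"}}},"hand":{"type":"number"}},"required":["moves"]}

```bash
mkdir -p pics; python3 - <<'E'
from plant import *
import cv2,pickle
print(get_obs())
d={}
for n in("scene","top"):
    c=capture(n);d[n]=c;cv2.imwrite(f"pics/{n}0.png",c["image"][:,:,::-1]);print(n,c["K"],c["position"],c["attitude"])
pickle.dump(d,open("c0.pkl","wb"))
import numpy as np
cv2.imwrite("pics/a.png",cv2.resize(np.vstack([d["top"]["image"]])[:,:,::-1],(800,600),interpolation=cv2.INTER_CUBIC))
E
```

```text
{'time': 0.0, 'joint_positions': array([ 1.13401875e+00,  3.42707059e-01,  1.52505678e+00, -4.66711528e-05,
        1.27542236e+00, -1.45996822e-01]), 'dq': array([ 0.00043681, -0.00134491,  0.00099734,  0.00080481, -0.00150921,
       -0.0005958 ]), 'tau': array([-2.35268431e-03, -4.31223428e+01, -2.44216847e+01,  7.15437136e-02,
        5.58045530e-02, -1.49322241e-04]), 'tool_pos': array([150.3221607 , 502.56430693, 226.03923633]), 'tcp_rot': array([-1.68879465,  1.56920217, -1.97956179]), 'contact_force': array([-0.25249421,  0.38639339, -0.02465622]), 'moment': array([ 0.02055545, -0.0079839 ,  0.00501181]), 'grip_width': 91.74111081591211}
scene [[364.65225858   0.         252.67287092]
 [  0.         364.65225858 190.48823228]
 [  0.           0.           1.        ]] [927.70297933 589.61622721 783.15124333] [-2.41169885e+00 -1.98428213e-03  2.50941526e+00]
top [[496.0823228    0.         257.20880839]
 [  0.         496.0823228  192.55364406]
 [  0.           0.           1.        ]] [ 354.16587534   83.50243918 1547.20466094] [-2.99530535  0.01173865 -1.58561007]
```

View pics/a.png

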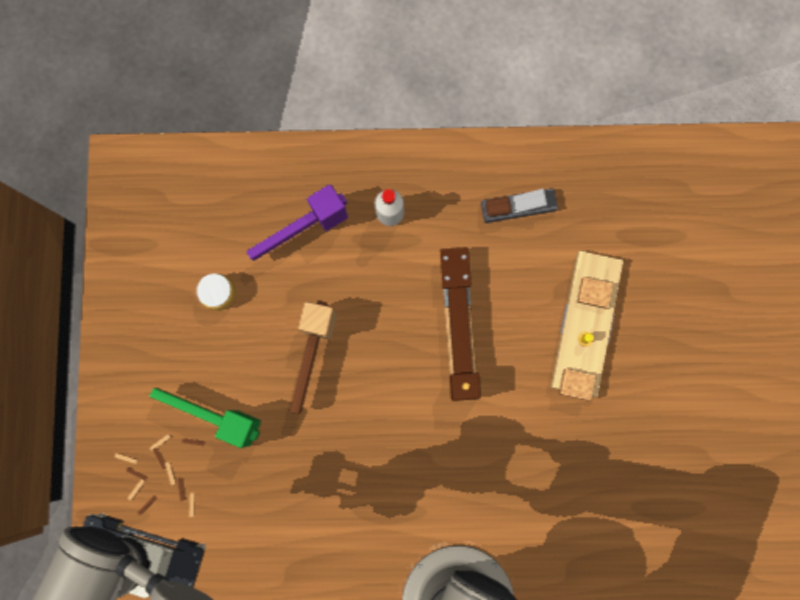

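View pics/scene0.png

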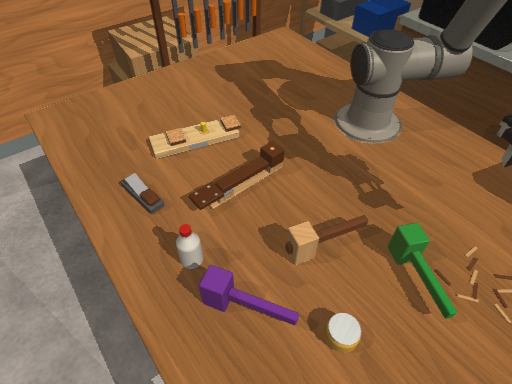

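The top view (800-wide) shows three mallets: a pale one with a dark handle at (316,320), a purple one at (328,207) and a green one at (238,428). Only the pale one fits the description. The neck runs from the heel at (465,386) to the headstock at (456,268). The cradle centre is near (588,325), with the yellow peg at (588,338) and the heel pad at (580,382).

```bash
cat > h.py <<'E'
import numpy as np,cv2,pickle
from scipy.spatial.transform import Rotation as Ro
def Rm(a): return Ro.from_euler('xyz',a).as_matrix()
def cast(c,uv,z):
    uv=np.atleast_2d(np.array(uv,float)); K=c["K"]
    d=np.c_[(uv[:,0]-K[0,2])/K[0,0],(uv[:,1]-K[1,2])/K[1,1],np.ones(len(uv))]@c["R"].T
    p=c["P"]; return p+d*((z-p[2])/d[:,2])[:,None]
def proj(c,X):
    q=(np.atleast_2d(X)-c["P"])@c["R"]; return q[:,:2]/q[:,2:]*[c["K"][0,0],c["K"][1,1]]+c["K"][:2,2]
def fix(c,obs=None):
    if "mount" in c:
        Rt=Rm(obs["tcp_rot"]);M=np.array(c["mount"]);c["R"]=Rt@M[:3,:3];c["P"]=Rt@M[:3,3]+obs["tool_pos"]
    else: c["R"]=Rm(c["attitude"]);c["P"]=np.array(c["position"])
    return c
def wrist(name):
    from plant import get_obs,capture
    o=get_obs();c=fix(capture("wrist"),o);cv2.imwrite(name,c["image"][:,:,::-1]);pickle.dump((c,o),open("w.pkl","wb"));return c,o
def blob(m,roi=None):
    if roi: k=np.zeros_like(m);x0,y0,x1,y1=roi;k[y0:y1,x0:x1]=1;m=m*k
    m=(m>0).astype(np.uint8)
    n,l,s,ce=cv2.connectedComponentsWithStats(m);i=1+np.argmax(s[1:,4]);ct=cv2.findContours((l==i).astype(np.uint8),0,1)[0][0]
    return s[i],ce[i],cv2.minAreaRect(ct)
E
python3 - <<'E'
from h import *
d=pickle.load(open("c0.pkl","rb"))
c=fix(d["top"]);hsv=cv2.cvtColor(c["image"],cv2.COLOR_RGB2HSV)
for n,(u,v) in dict(head=(316,320),handle=(306,375),neckshaft=(460,335),heel=(458,378),board=(575,360),pad=(598,292),peg=(588,338),bench=(380,420)).items(): print(n,hsv[int(v/1.5625),int(u/1.5625)])
# hand-read axis points
def line(n,a,za,b,zb):
    A=cast(c,np.array(a)/1.5625,za)[0];B=cast(c,np.array(b)/1.5625,zb)[0];print(n,A.round(),B.round(),'yaw',np.degrees(np.arctan2(*(B-A)[1::-1])).round(1),np.linalg.norm(B-A).round())
line("mallet handle end->head",(296,411),59,(316,320),90)
line("neck heel->headstock end",(465,386),76,(455,249),44)
line("cradle pads",(580,383),40,(597,292),40)
line("peg",(588,338),60,(588,338),60.01)
for n,uv,z in(("glue",(389,197),130),("wax",(214,291),45),("plane",(520,205),30)):print(n,cast(c,np.array(uv)/1.5625,z).round())
print(fix(d["scene"])["P"])
E
```

```text
head [ 18 118 235]
handle [ 11 162 118]
neckshaft [ 11 187  97]
heel [ 11 188  99]
board [ 22  99 243]
pad [ 16 132 231]
peg [ 27 211 244]
bench [ 14 160 163]
mallet handle end->head [365. 302.  59.] [535. 261.  90.] yaw -13.8 178.0
neck heel->headstock end [407. -19.  76.] [678.  -9.  44.] yaw 2.2 273.0
cradle pads [ 411. -243.   40.] [ 588. -285.   40.] yaw -13.3 182.0
peg [ 496. -259.   60.] [ 496. -259.   60.] yaw 112.5 0.0
glue [[762. 118. 130.]]
wax [[601. 467.  45.]]
plane [[ 769. -142.   30.]]
[927.70297933 589.61622721 783.15124333]
```

```bash
cat > plan.py <<'E'
import sys
from h import *
from plant import get_obs
def plan(tgt,jawdeg,o=None):
    """tgt TCP xyz; jawdeg = world heading of the tool z axis (along object axis), mod 180"""
    o=o or get_obs();R=Rm(o["tcp_rot"]);print("pos",o["tool_pos"].round(1),"x",R[:,0].round(3),"F",o["contact_force"].round(1),"w",round(o["grip_width"],1),"t",o["time"],"q",o["joint_positions"].round(2))
    h=np.degrees(np.arctan2(R[1,2],R[0,2]));t=-((jawdeg-h+90)%180-90)
    print("tool z heading",h.round(1),"turn",t.round(1),"(or",(t-180*np.sign(t)).round(1),") shift now",(R.T@(np.array(tgt)-o["tool_pos"])).round(1),end=" ")
    R2=R@Rm([np.radians(t),0,0]);print("shift after turn",(R2.T@(np.array(tgt)-o["tool_pos"])).round(1))
if __name__=="__main__": plan([float(a) for a in sys.argv[1:4]],float(sys.argv[4]))
E
python3 plan.py 440 285 230 -13.8
python3 - <<'E'
from plant import *
print(capture("wrist")["mount"])
E
```

```text
pos [150.4 502.6 226.1] x [-0.001 -0.001 -1.   ] F [ 0.3  0.3 -0.1] w 91.9 t 0.1 q [ 1.13  0.34  1.52 -0.    1.28 -0.15]
tool z heading -16.7 turn -2.9 (or 177.1 ) shift now [  -3.8 -125.5  339.9] shift after turn [  -3.8 -142.3  333.2]
[[-1.16325161e-05 -2.98004084e-01  9.54564595e-01 -1.58405286e+02]
 [ 9.99999995e-01 -9.41785711e-05 -1.72152653e-05  1.02119761e+00]
 [ 9.50297489e-05  9.54564590e-01  2.98004084e-01 -8.16999513e+01]
 [ 0.00000000e+00  0.00000000e+00  0.00000000e+00  1.00000000e+00]]
```

Call:
send_rows(moves=[[0,-16,42,-0.4],[0,-16,42,-0.4],[0,-16,42,-0.4],[0,-16,42,-0.4],[0,-16,42,-0.4],[0,-16,42,-0.4],[0,-16,42,-0.4],[0,-16,42,0]], hand=1)

```text
time: 1.15
tool_pos: [441.9, 290.0, 226.5]
tcp_rot: [-2.858, 1.57, -3.1]
contact_force: [0.2, 0.2, -0.4]
grip_width: 91.8
```

```bash
python3 - <<'E'
from h import *
import time
c,o=wrist("pics/w1.png");print(o["tool_pos"],o["dq"].round(3),o["time"])
print(proj(c,[[472,276,59],[535,261,90],[365,302,59]]))
E
```

```text
[441.91119717 290.0166626  226.51169997] [-0.612  0.225 -0.334  0.002  0.105 -0.608] 1.15
[[249.10775566 202.88460296]
 [249.39673985 268.65676707]
 [248.00946338 100.22345751]]
```

View pics/w1.png

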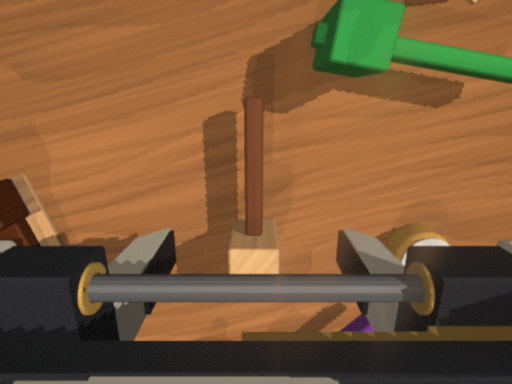

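The close view shows the pale-headed mallet with a dark handle: handle end at (254,98), head at (254,245). The green one is off at (360,40). This confirms the target, so I'll measure the handle.

```bash
python3 - <<'E'
from h import *
from plan import plan
for _ in range(2): c,o=wrist("pics/w2.png")
hsv=cv2.cvtColor(c["image"],cv2.COLOR_RGB2HSV);print(hsv[150,255],hsv[150,220],hsv[150,300])
m=((hsv[...,2]>60)&(hsv[...,2]<135)&(hsv[...,0]<13)).astype(np.uint8)
m[:, :236]=0;m[:,275:]=0;m[:85]=0;m[240:]=0
m=cv2.morphologyEx(m,cv2.MORPH_OPEN,np.ones((3,3)))
P=[]
for v in range(115,215,10):
    u=np.where(m[v])[0];P.append((u.mean(),v));print(v,u.min(),u.max(),len(u))
X=cast(c,P,59);k=np.polyfit(X[:,0],X[:,1],1);print(k,np.degrees(np.arctan(k[0])))
for nm,a in (("handle",m),("pale",((hsv[...,2]>200)&(abs(hsv[...,0].astype(int)-18)<8)).astype(np.uint8))):
    s,ce,r=blob(a,(220,80,300,274));print(nm,s,ce,r)
s,_,_=blob(m)
print("end",cast(c,[(255,s[1])],59),"head/handle junction",cast(c,[(255,s[1]+s[3])],59))
yaw=np.degrees(np.arctan(k[0]));plan([472,np.polyval(k,472),120],yaw)
E
```

```text
[ 10 162 124] [ 13 164 123] [ 13 159 183]
115 246 263 18
125 245 263 19
135 245 263 19
145 246 263 18
155 246 263 18
165 246 263 18
175 246 263 18
185 247 263 17
195 246 263 18
205 247 263 17
[-2.44168787e-01  3.96710417e+02] -13.721363854630722
handle [ 245   94   20  139 2485] [254.43782696 161.48571429] ((254.5, 163.0), (138.0, 19.0), 90.0)
pale [ 231  247   49   27 1299] [254.99230177 260.08468052] ((255.0, 260.0), (26.0, 48.0), 90.0)
end [[363.08890317 309.11871841  59.        ]] head/handle junction [[511.28758789 271.77158921  59.        ]]
pos [442.1 289.8 226.2] x [-0.001 -0.    -1.   ] F [-0.3  0.7 -0.2] w 91.9 t 1.3 q [ 0.44  0.35  1.51 -0.    1.28 -0.89]
tool z heading -14.1 turn -0.3 (or 179.7 ) shift now [106.1  -0.7  31.1] shift after turn [106.1  -0.9  31.1]
```

Call:
send_rows(moves=[[0,-1,17,0],[10,0,16,-0.3],[40,0,0,0],[45,0,0,0],[45,0,0,0],[40,0,0,0],[19,0,0,0],[0,0,0,0]])

```text
time: 2.3
tool_pos: [471.7, 281.9, 25.7]
tcp_rot: [-2.52, 1.567, -2.756]
contact_force: [-0.1, 0.3, 0.8]
grip_width: 91.7
```

Call:
send_rows(moves=[[0,0,0,0],[0,0,0,0],[0,0,0,0],[0,0,0,0],[0,0,0,0],[0,0,0,0]], hand=0)

```text
time: 3.05
tool_pos: [472.8, 282.2, 27.8]
tcp_rot: [1.125, 1.571, 0.889]
contact_force: [-0.4, -0.1, 0.3]
grip_width: 36.3
```

Call:
send_rows(moves=[[0,0,0,0],[0,0,0,0],[0,0,0,0],[0,0,0,0]])

```text
time: 3.55
tool_pos: [472.6, 282.1, 27.7]
tcp_rot: [-2.597, 1.57, -2.834]
contact_force: [-1.1, 0.2, 0.2]
grip_width: 19.9
```

Call:
send_rows(moves=[[-2,0,0,0],[-5,0,0,0],[-10,0,0,0],[-10,0,0,0],[0,0,0,0]])

```text
time: 4.18
tool_pos: [473.5, 282.6, 56.0]
tcp_rot: [0.667, 1.568, 0.43]
contact_force: [-0.3, 0.6, -3.5]
grip_width: 19.9
```

```bash
python3 - <<'E'
from h import *
c,o=wrist("pics/w3.png");print({k:np.round(v,2) for k,v in o.items()})
from plant import capture
s=fix(capture("scene"));pickle.dump(s,open("s1.pkl","wb"))
p=proj(s,[[535,265,70]])[0].astype(int);im=s["image"][p[1]-60:p[1]+60,p[0]-60:p[0]+100,::-1]
cv2.imwrite("pics/m1.png",np.hstack([cv2.resize(im,(480,360)),cv2.resize(c["image"][60:,150:400,::-1],(308,360))[:, :,:]]))
E
```

```text
{'time': np.float64(4.18), 'joint_positions': array([ 0.4 ,  0.58,  1.66,  0.  ,  0.9 , -0.94]), 'dq': array([-0.  ,  0.02,  0.02, -0.  , -0.01,  0.  ]), 'tau': array([ 0.000e+00, -5.155e+01, -1.988e+01, -9.000e-02,  7.000e-02,
        1.000e-02]), 'tool_pos': array([473.46, 282.55,  56.02]), 'tcp_rot': array([0.67, 1.57, 0.43]), 'contact_force': array([-0.27,  0.56, -3.45]), 'moment': array([0.06, 0.18, 0.05]), 'grip_width': np.float64(19.91)}
```

View pics/m1.png

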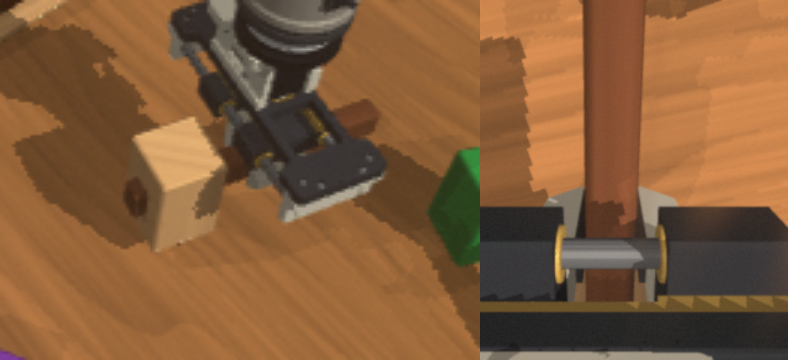

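The pale mallet is held level on its handle in both crops, with a grip width of 19.9 mm and 3.5 N of weight. Next I'll refine the cradle and neck from the first pictures.

```bash
python3 - <<'E'
from h import *
from plan import plan
d=pickle.load(open("c0.pkl","rb"));T=fix(d["top"]);S=fix(d["scene"])
def ray(c,uv): 
    X=cast(c,[uv],0)[0];v=X-c["P"];return c["P"],v/np.linalg.norm(v)
def tri(a,b):
    A=np.zeros((3,3));B=np.zeros(3)
    for p,v in(a,b): M=np.eye(3)-np.outer(v,v);A+=M;B+=M@p
    return np.linalg.solve(A,B)
pg=[]
for c,roi in((T,(355,195,400,235)),(S,(190,110,220,145))):
    h=cv2.cvtColor(c["image"],cv2.COLOR_RGB2HSV);s,ce,r=blob(((h[...,0]>23)&(h[...,0]<33)&(h[...,1]>185)).astype(np.uint8),roi);print(s,ce);pg.append(ce)
print("peg tri",tri(ray(T,pg[0]),ray(S,pg[1])))
h=cv2.cvtColor(T["image"],cv2.COLOR_RGB2HSV)
m=((h[...,0]<19)&(h[...,2]>205)&(h[...,1]>105)).astype(np.uint8)
a=blob(m,(350,170,400,205));b=blob(m,(350,225,400,260));print(a,b)
A=cast(T,a[1],40)[0];B=cast(T,b[1],40)[0];e=(A-B);print("pads",A,B,np.linalg.norm(e),np.degrees(np.arctan2(e[1],e[0])))
# neck: dark brown
m=((h[...,0]<14)&(h[...,1]>170)&(h[...,2]<125)).astype(np.uint8)
P=[]
for v in range(190,236,3):
    u=np.where(m[v,280:310])[0]+280;P.append((u.mean(),v,))
    print(v,u.min(),u.max(),end='; ')
X=cast(T,P,50);k=np.polyfit(X[:,0],X[:,1],1);print("neck",k,np.degrees(np.arctan(k[0])))
s,ce,r=blob(m,(275,155,315,262));print(s)
print("headstock end",cast(T,[(291.5,s[1])],44),"heel near end",cast(T,[(297.5,s[1]+s[3])],76))
plan([432,-243.6,200],-13.5)
E
```

```text
[373 213   7   6  30] [375.63333333 215.9       ]
[201 122   5  10  37] [203.37837838 125.91891892]
peg tri [ 499.03007604 -260.60443131   45.17633054]
(array([371, 177,  22,  19, 286], dtype=int32), array([380.73076923, 186.41958042]), ((380.29730224609375, 186.21621704101562), (21.04306983947754, 16.111101150512695), 9.462322235107422)) (array([359, 236,  22,  20, 301], dtype=int32), array([369.49833887, 245.6013289 ]), ((369.4859313964844, 245.72750854492188), (19.262964248657227, 16.03997802734375), 12.994616508483887))
pads [ 589.24006858 -281.28738208   40.        ] [ 409.20735817 -238.30022674   40.        ] 185.0936853052616 -13.429303440448608
190 288 297; 193 288 297; 196 288 298; 199 288 298; 202 288 298; 205 289 299; 208 289 299; 211 289 299; 214 289 299; 217 290 300; 220 290 300; 223 290 300; 226 290 300; 229 291 300; 232 291 301; 235 291 301; neck [  0.05493424 -41.55748081] 3.1443397563631366
[ 282  158   26   98 1236]
headstock end [[682.13700374  -9.76481054  44.        ]] heel near end [[380.71789588 -18.08115129  76.        ]]
pos [472.7 282.2  54.9] x [ 0.  0. -1.] F [ 0.1  0.2 -3. ] w 19.6 t 4.275 q [ 0.4   0.58  1.66  0.    0.9  -0.94]
tool z heading -13.6 turn -0.1 (or 179.9 ) shift now [-145.2 -520.7   83.8] shift after turn [-145.2 -520.8   83.2]
```

Call:
send_rows(moves=[[-30,0,0,0],[-40,0,0,0],[-40,0,0,0],[-34,0,0,0]])

```text
time: 4.78
tool_pos: [472.6, 282.2, 199.9]
tcp_rot: [1.517, 1.571, 1.281]
contact_force: [0.3, 0.1, -4.0]
grip_width: 19.5
```

Call:
send_rows(moves=[[0,-10,2,0],[0,-20,3,0],[0,-35,6,0],[0,-45,7,0],[0,-45,8,0],[0,-45,8,0],[0,-45,8,0],[0,-45,8,0]])

```text
time: 5.78
tool_pos: [451.1, -13.7, 196.8]
tcp_rot: [-3.019, 1.567, 3.026]
contact_force: [0.6, 0.0, -2.7]
grip_width: 20.0
```

Call:
send_rows(moves=[[0,-45,8,0],[0,-45,7,0],[0,-45,7,0],[0,-40,6,0],[0,-30,4,0],[0,-18,3,0],[0,-8,1,0],[0,0,0,0]])

```text
time: 6.78
tool_pos: [433.8, -244.1, 198.2]
tcp_rot: [2.504, 1.569, 2.267]
contact_force: [0.3, -0.1, -2.1]
grip_width: 19.6
```

```bash
python3 - <<'E'
from h import *
from plan import plan
from plant import capture
c,o=wrist("pics/w4.png")
plan([434.5,-244.4,90],-13.5)
s=fix(capture("scene"));pickle.dump(s,open("s2.pkl","wb"))
p=proj(s,[[498,-260,100]])[0].astype(int);print(p);im=s["image"][p[1]-60:p[1]+60,p[0]-70:p[0]+70,::-1]
cv2.imwrite("pics/m2.png",np.hstack([cv2.resize(im,(420,360)),cv2.resize(c["image"][:,:,::-1],(380,285+75))]))
E
```

```text
pos [ 434.  -243.7  198.3] x [-0.001  0.001 -1.   ] F [ 0.9 -0.1 -2.9] w 19.6 t 6.825 q [-0.67  0.32  1.64  0.    1.18 -2.  ]
tool z heading -13.5 turn -0.0 (or 180.0 ) shift now [108.3  -0.6   0.8] shift after turn [108.3  -0.6   0.8]
[202 111]
```

View pics/m2.png

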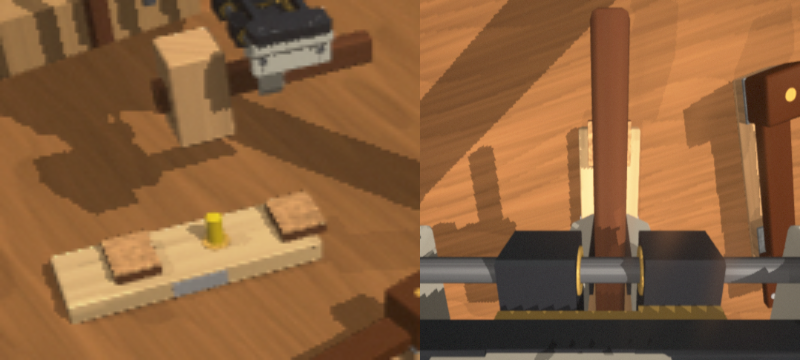

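The mallet hangs level over the cradle, heading along the board. The peg sits between the pads at crop (213,230), straight below the head. I'll lower to just above it.

Call:
send_rows(moves=[[10,0,1,0],[20,-0.5,0,0],[25,0,0,0],[22,0,0,0],[12,0,0,0],[4,0,0,0],[0,0,0,0]])

```text
time: 7.75
tool_pos: [435.3, -245.2, 105.9]
tcp_rot: [-0.236, 1.57, -0.473]
contact_force: [0.2, 0.0, -3.2]
grip_width: 19.5
```

Call:
send_rows(moves=[[4,0,0,0],[4,0,0,0],[4,0,0,0],[4,0,0,0],[4,0,0,0]])

```text
time: 8.38
tool_pos: [435.0, -245.2, 85.7]
tcp_rot: [-0.278, 1.571, -0.515]
contact_force: [-2.8, 1.0, 2.4]
grip_width: 19.9
```

Call:
send_rows(moves=[[4,0,0,0],[4,0,0,0],[4,0,0,0]])

```text
time: 8.75
tool_pos: [435.0, -245.2, 73.6]
tcp_rot: [-0.308, 1.571, -0.544]
contact_force: [-3.3, 0.4, 3.3]
grip_width: 19.8
```

Call:
send_rows(moves=[[3,0,0,0],[3,0,0,0],[2,0,0,0],[1,0,0,0]])

```text
time: 9.25
tool_pos: [434.8, -245.1, 64.8]
tcp_rot: [3.012, 1.57, 2.775]
contact_force: [-5.6, 1.7, 9.5]
grip_width: 19.8
```

```bash
python3 - <<'E'
from h import *
from plan import plan
from plant import capture
plan([434.5,-244.4,90],-13.5)
s=fix(capture("scene"));t=fix(capture("top"))
p=proj(s,[[480,-255,60]])[0].astype(int);im=s["image"][p[1]-40:p[1]+40,p[0]-50:p[0]+50,::-1]
cv2.imwrite("pics/m3.png",cv2.resize(im,(750,600),interpolation=cv2.INTER_CUBIC))
E
```

```text
pos [ 434.8 -245.1   64.8] x [-0.  0. -1.] F [-5.6  1.7  9.5] w 19.8 t 9.25 q [-0.67  0.49  1.8  -0.    0.85 -2.  ]
tool z heading -13.6 turn -0.1 (or 179.9 ) shift now [-25.2   0.6  -0.5] shift after turn [-25.2   0.6  -0.5]
```

View pics/m3.png

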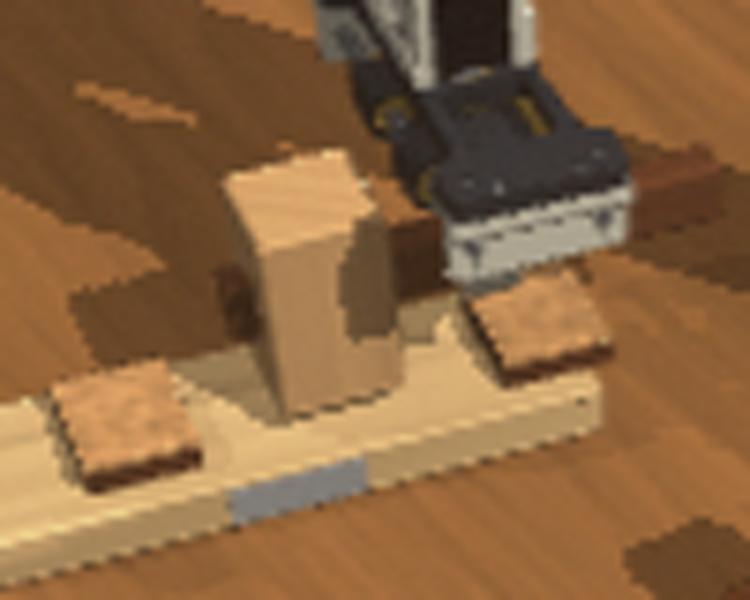

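The head sits squarely on the peg between the pads, with the fingers clear above the heel pad. I'll press a little more to see whether it's on the stop.

Call:
send_rows(moves=[[1,0,0,0],[1,0,0,0],[1,0,0,0],[0,0,0,0]])

```text
time: 9.85
tool_pos: [434.2, -244.9, 62.2]
tcp_rot: [3.037, 1.569, 2.8]
contact_force: [-8.4, 1.6, 10.2]
grip_width: 19.8
```

Call:
send_rows(moves=[[-10,0,0,0],[-25,0,0,0],[-35,0,0,0],[-30,0,0,0],[-10,0,0,0],[0,0,0,0]])

```text
time: 10.6
tool_pos: [435.1, -245.1, 171.5]
tcp_rot: [-0.025, 1.57, -0.262]
contact_force: [-0.6, 0.8, -3.2]
grip_width: 19.7
```

```bash
python3 - <<'E'
from h import *
from plan import plan
from plant import capture
plan([434.5,-244.4,90],-13.5)
s=fix(capture("scene"));pickle.dump(s,open("s3.pkl","wb"))
h=cv2.cvtColor(s["image"],cv2.COLOR_RGB2HSV);b=blob(((h[...,0]>23)&(h[...,0]<33)&(h[...,1]>185)).astype(np.uint8),(185,100,225,150));print(b)
for z in(28,36,64):print(z,proj(s,[[498.7,-259.7,z]]))
p=proj(s,[[470,-255,100]])[0].astype(int);im=s["image"][p[1]-60:p[1]+60,p[0]-80:p[0]+80,::-1]
cv2.imwrite("pics/m4.png",cv2.resize(im,(800,600),interpolation=cv2.INTER_CUBIC))
E
```

```text
pos [ 435.1 -245.1  171.5] x [ 0. -0. -1.] F [-0.6  0.8 -3.2] w 19.7 t 10.6 q [-0.67  0.35  1.68  0.    1.11 -2.  ]
tool z heading -13.6 turn -0.1 (or 179.9 ) shift now [81.5  0.6 -0.8] shift after turn [81.5  0.6 -0.8]
(array([202, 127,   4,   5,  15], dtype=int32), array([203.66666667, 129.13333333]), ((203.5, 129.0), (3.0, 4.0), 0.0))
28 [[204.41855128 130.28007316]]
36 [[204.18015326 128.33152055]]
64 [[203.32648895 121.35407252]]
```

View pics/m4.png

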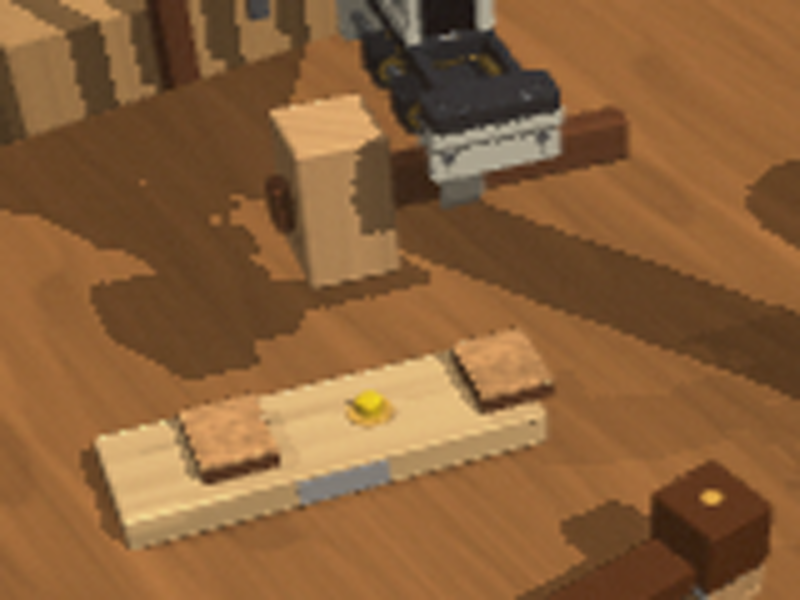

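The peg now stands only just out of its collar at crop (370,403), against tall before, and the mallet is still about level. The 12–13 N of push exceeds the 7 N needed, but I'll give it a second knock with a short hold to be sure.

Call:
send_rows(moves=[[15,0,0,0],[30,0,0,0],[30,0,0,0],[20,0,0,0],[8,0,0,0],[3,0,0,0],[1,0,0,0],[0,0,0,0]])

```text
time: 11.65
tool_pos: [435.3, -245.4, 65.2]
tcp_rot: [-0.355, 1.57, -0.592]
contact_force: [0.8, -0.5, -3.2]
grip_width: 19.7
```

Call:
send_rows(moves=[[1,0,0,0],[0.5,0,0,0],[0,0,0,0],[0,0,0,0]])

```text
time: 12.15
tool_pos: [435.1, -245.2, 63.2]
tcp_rot: [0.553, 1.571, 0.316]
contact_force: [1.1, 0.2, -2.9]
grip_width: 20.0
```

Call:
send_rows(moves=[[1,0,0,0],[0.5,0,0,0],[0,0,0,0],[0,0,0,0]])

```text
time: 12.65
tool_pos: [435.0, -245.2, 62.4]
tcp_rot: [-0.575, 1.57, -0.811]
contact_force: [-3.3, 0.7, 4.8]
grip_width: 19.6
```

Call:
send_rows(moves=[[1,0,0,0],[0,0,0,0],[0,0,0,0]])

```text
time: 13.02
tool_pos: [434.6, -245.1, 61.7]
tcp_rot: [-2.211, 1.57, -2.448]
contact_force: [-6.3, 1.1, 9.6]
grip_width: 19.7
```

The peg met contact at TCP z 62.5 and force then rose to 12–13 N within 1 mm with the arm holding, so it's on its stop. Now I'll set the mallet down in the free area left of the neck.

Call:
send_rows(moves=[[-10,0,0,0],[-25,0,0,0],[-40,0,0,0],[-40,0,0,0],[-20,5,-1,0],[-5,20,-3,0],[0,35,-5,0],[0,45,-7,0]])

```text
time: 14.02
tool_pos: [443.5, -137.4, 199.7]
tcp_rot: [2.668, 1.569, 2.43]
contact_force: [0.4, 0.9, -3.0]
grip_width: 20.0
```

Call:
send_rows(moves=[[0,45,-7,0],[0,45,-7,0],[0,45,-7,0],[0,45,-7,0],[0,45,-7,0],[0,40,-5,0],[0,27,-3,0],[0,15,-2,0]])

```text
time: 15.02
tool_pos: [471.0, 171.6, 199.7]
tcp_rot: [-2.92, 1.569, 3.128]
contact_force: [-0.3, 0.0, -2.9]
grip_width: 19.8
```

Call:
send_rows(moves=[[10,0,0,0],[30,0,0,0],[40,0,0,0],[40,0,0,0],[30,0,0,0],[12,0,0,0],[5,0,0,0],[0,0,0,0]])

```text
time: 16.02
tool_pos: [472.8, 169.5, 34.3]
tcp_rot: [0.443, 1.57, 0.206]
contact_force: [0.5, 0.3, -3.3]
grip_width: 19.7
```

Call:
send_rows(moves=[[3,0,0,0],[2,0,0,0],[1.5,0,0,0],[0,0,0,0]])

```text
time: 16.52
tool_pos: [472.3, 169.7, 27.2]
tcp_rot: [2.707, 1.571, 2.471]
contact_force: [-0.2, 0.0, -3.3]
grip_width: 19.6
```

Call:
send_rows(moves=[[1,0,0,0],[0.5,0,0,0],[0,0,0,0]])

```text
time: 16.9
tool_pos: [472.3, 169.8, 26.6]
tcp_rot: [0.564, 1.57, 0.327]
contact_force: [-2.9, 0.7, 6.0]
grip_width: 19.9
```

Call:
send_rows(moves=[[0,0,0,0],[0,0,0,0],[0,0,0,0],[0,0,0,0],[-5,0,0,0],[-15,0,0,0],[-30,0,0,0],[-40,0,0,0]], hand=1)

```text
time: 17.9
tool_pos: [471.9, 169.6, 117.1]
tcp_rot: [-2.793, 1.57, -3.029]
contact_force: [0.4, 0.9, 0.3]
grip_width: 91.0
```

Call:
send_rows(moves=[[-40,0,0,-5],[-40,0,0,-6],[-30,0,0,-5.7],[0,0,0,0],[0,0,0,0]])

```text
time: 18.52
tool_pos: [471.8, 169.6, 225.6]
tcp_rot: [3.083, 1.57, 3.137]
contact_force: [-0.1, 0.4, -0.4]
grip_width: 92.3
```

```bash
python3 plan.py 450 -17 227 3.1
```

```text
pos [471.8 169.6 225.6] x [-0.  0. -1.] F [-0.1  0.4 -0.4] w 92.3 t 18.525 q [ 0.19  0.3   1.59  0.    1.25 -1.43]
tool z heading 3.1 turn -0.0 (or 180.0 ) shift now [  -1.4 -185.1  -31.8] shift after turn [  -1.4 -185.1  -31.9]
```

Call:
send_rows(moves=[[0,-15,-3,0],[0,-35,-6,0],[0,-45,-8,0],[0,-45,-8,0],[0,-30,-5,0],[0,-15,-2,0],[0,0,0,0],[0,0,0,0]])

```text
time: 19.52
tool_pos: [450.5, -16.1, 225.5]
tcp_rot: [2.095, 1.57, 2.15]
contact_force: [0.3, -0.2, -0.1]
grip_width: 91.7
```

```bash
python3 - <<'E'
from h import *
from plan import plan
from plant import capture
c,o=wrist("pics/w5.png");plan([482,-15,230],3.1)
for x in(-150,-100,-49): 
    a=np.radians(3.1);print(x,proj(c,[[531+x*np.cos(a),-12.4+x*np.sin(a),50 if x>-110 else 76]]))
t=fix(capture("top"));pickle.dump(t,open("t5.pkl","wb"))
h=t["image"][180:250,170:300,::-1]
cv2.imwrite("pics/m5.png",np.vstack([cv2.resize(c["image"][:,:,::-1],(480,360)),cv2.resize(h,(480,240))]))
E
```

```text
pos [450.5 -15.9 225.6] x [-0.  0. -1.] F [-0.3  0.7  0.9] w 91.8 t 19.575 q [-0.21  0.21  1.72  0.    1.22 -1.83]
tool z heading 3.2 turn 0.1 (or -179.9 ) shift now [-4.5 -0.8 31.5] shift after turn [-4.5 -0.8 31.5]
-150 [[253.78877227 108.90367906]]
-100 [[253.95869782 155.28496684]]
-49 [[253.99187815 199.48359166]]
```

View pics/m5.png

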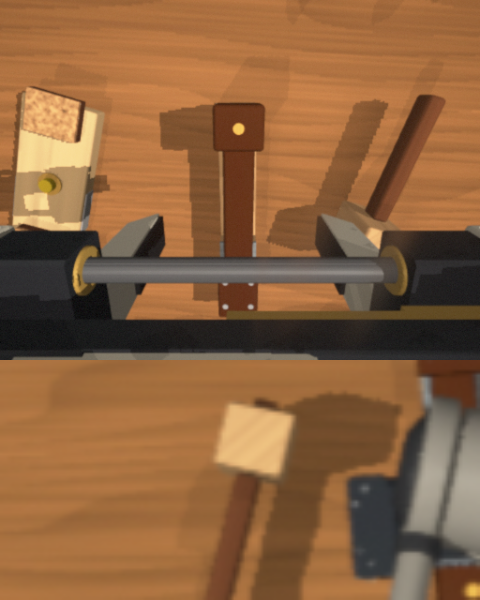

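The mallet stands on its face at the left. The neck lies straight under the hand, heel at (238,127) and its far face at row 151 in the picture, and the peg is low at (48,184). I'll measure the neck.

```bash
python3 - <<'E'
from h import *
c,o=wrist("pics/w6.png");
h=cv2.cvtColor(c["image"],cv2.COLOR_RGB2HSV)
m=((h[...,0]<14)&(h[...,1]>165)&(h[...,2]<115)).astype(np.uint8);m[:, :225]=0;m[:,285:]=0
w=[(v,np.where(m[v])[0]) for v in range(100,225)]
for v,u in w[::4]: print(v,(u.min(),u.max(),len(u)) if len(u) else None,end=' ')
wd=np.array([m[v].sum() for v in range(0,230)]);hv=np.where(wd[:200]>45)[0];print("\nheel rows",hv.min(),hv.max())
E1=cast(c,[(254,hv.min()-.5)],76)[0];E2=cast(c,[(254,hv.max()+.5)],76)[0];print("near end",E1,"heel face",E2)
P=[(np.where(m[v])[0].mean(),v) for v in range(hv.max()+6,222,4)]
X=cast(c,P,50);k=np.polyfit(X[:,0],X[:,1],1);print(k,np.degrees(np.arctan(k[0])))
H=cast(c,[(np.where(m[v])[0].mean(),v) for v in range(hv.min()+5,hv.max()-4,4)],76);print(H.mean(0),np.polyval(k,H.mean(0)[0]))
E
```

```text
100 None 104 None 108 None 112 (np.int64(228), np.int64(279), 52) 116 (np.int64(227), np.int64(281), 55) 120 (np.int64(227), np.int64(281), 55) 124 (np.int64(227), np.int64(281), 55) 128 (np.int64(227), np.int64(281), 55) 132 (np.int64(227), np.int64(280), 43) 136 (np.int64(226), np.int64(280), 40) 140 (np.int64(228), np.int64(280), 40) 144 (np.int64(228), np.int64(280), 48) 148 (np.int64(227), np.int64(280), 54) 152 (np.int64(227), np.int64(280), 54) 156 (np.int64(227), np.int64(280), 53) 160 (np.int64(228), np.int64(278), 49) 164 (np.int64(239), np.int64(270), 32) 168 (np.int64(238), np.int64(270), 33) 172 (np.int64(238), np.int64(270), 33) 176 (np.int64(238), np.int64(269), 32) 180 (np.int64(239), np.int64(270), 32) 184 (np.int64(238), np.int64(269), 32) 188 (np.int64(239), np.int64(269), 31) 192 (np.int64(239), np.int64(269), 31) 196 (np.int64(239), np.int64(269), 31) 200 (np.int64(238), np.int64(269), 32) 204 (np.int64(239), np.int64(269), 31) 208 (np.int64(239), np.int64(269), 31) 212 (np.int64(240), np.int64(269), 30) 216 (np.int64(239), np.int64(269), 31) 220 (np.int64(239), np.int64(268), 30) 224 (np.int64(239), np.int64(269), 31) 
heel rows 111 160
near end [382.77864444 -20.11038035  76.        ] heel face [431.75079912 -17.4469046   76.        ]
[  0.05708232 -42.53548514] 3.2670306404876053
[405.3526146  -19.18146517  76.        ] -19.397017741907835
```

Call:
send_rows(moves=[[0,-0.8,17,0],[20,0,16,0],[40,0,0,0],[45,0,0,0],[45,0,0,0],[35,0,0,0],[15,0,0,0],[4,0,0,0]])

```text
time: 20.68
tool_pos: [483.6, -15.4, 21.4]
tcp_rot: [2.743, 1.57, 2.798]
contact_force: [0.1, -0.0, 0.0]
grip_width: 91.8
```

Call:
send_rows(moves=[[0,0,0,0],[0,0,0,0]])

```text
time: 20.92
tool_pos: [484.4, -15.9, 22.8]
tcp_rot: [-0.205, 1.568, -0.15]
contact_force: [-0.7, 0.5, 0.2]
grip_width: 91.8
```

Call:
send_rows(moves=[[0,0,0,0],[0,0,0,0],[0,0,0,0],[0,0,0,0],[0,0,0,0],[0,0,0,0],[0,0,0,0],[0,0,0,0]], hand=0)

```text
time: 21.92
tool_pos: [483.5, -15.8, 21.7]
tcp_rot: [1.328, 1.571, 1.383]
contact_force: [-0.7, -0.6, -0.1]
grip_width: 37.6
```

Call:
send_rows(moves=[[0,0,0,0],[0,0,0,0],[-2,0,0,0],[-4,0,0,0],[-6,0,0,0],[-8,0,0,0],[0,0,0,0],[0,0,0,0]])

```text
time: 22.92
tool_pos: [483.5, -15.8, 41.8]
tcp_rot: [0.346, 1.571, 0.401]
contact_force: [-0.8, 0.4, -3.5]
grip_width: 37.7
```

```bash
python3 - <<'E'
from plant import *
o=get_obs();print(o["contact_force"],o["moment"],o["tool_pos"],o["grip_width"])
E
python3 plan.py 483.1 -255.9 150 -13.43
```

```text
[-0.80749291  0.44713052 -3.47119709] [0.05413578 0.04397143 0.01649993] [483.46194056 -15.78191568  41.77945141] 37.66946473222932
pos [483.5 -15.8  41.8] x [ 0.  0. -1.] F [-0.8  0.4 -3.5] w 37.7 t 22.925 q [-0.19  0.51  1.86  0.    0.77 -1.82]
tool z heading 3.1 turn 16.6 (or -163.4 ) shift now [-108.2 -239.7  -13.5] shift after turn [-108.2 -233.6   55.4]
```

Call:
send_rows(moves=[[-10,0,0,0],[-25,0,0,0],[-30,0,0,0],[-25,-4,0,0],[-14,-12,-1,0],[-4,-22,-1,0],[0,-30,-2,0],[0,-35,-2,0]])

```text
time: 23.92
tool_pos: [482.6, -120.1, 149.6]
tcp_rot: [2.659, 1.57, 2.715]
contact_force: [0.2, 0.1, -4.0]
grip_width: 37.8
```

Call:
send_rows(moves=[[0,-35,-2,0],[0,-35,-2,0],[0,-30,-2,0],[0,-22,-1,0],[0,-10,0,0],[0,-4,0,2],[0,0,0,5],[0,0,0,5]])

```text
time: 24.92
tool_pos: [483.6, -254.2, 149.6]
tcp_rot: [2.137, 1.57, 1.979]
contact_force: [0.3, -0.0, -2.8]
grip_width: 37.9
```

Call:
send_rows(moves=[[0,0,0,3],[0,0,0,1.5],[0,0,0,0],[0,0,0,0]])

```text
time: 25.42
tool_pos: [483.7, -254.9, 149.7]
tcp_rot: [1.649, 1.571, 1.417]
contact_force: [0.3, 0.0, -3.4]
grip_width: 38.3
```

```bash
python3 plan.py 483.1 -255.9 61.7 -13.43
```

```text
pos [ 483.7 -254.9  149.7] x [ 0.  0. -1.] F [ 0.3  0.  -3.4] w 38.3 t 25.425 q [-0.63  0.45  1.58  0.    1.11 -1.96]
tool z heading -13.3 turn 0.1 (or -179.9 ) shift now [88.  -1.1 -0.3] shift after turn [88.  -1.1 -0.3]
```

Call:
send_rows(moves=[[8,-1,0,0.2],[16,0,0,0],[20,0,0,0],[20,0,0,0],[14,0,0,0],[7,0,0,0],[3,0,0,0],[0,0,0,0]])

```text
time: 26.42
tool_pos: [483.6, -256.3, 61.9]
tcp_rot: [-0.201, 1.57, -0.438]
contact_force: [0.3, -0.4, -3.1]
grip_width: 37.7
```

Call:
send_rows(moves=[[0,0,0,0],[0,0,0,0],[0,0,0,0]])

```text
time: 26.8
tool_pos: [483.5, -256.2, 61.9]
tcp_rot: [-0.147, 1.57, -0.383]
contact_force: [0.3, 0.0, -2.9]
grip_width: 38.0
```

```bash
python3 plan.py 483.1 -255.9 61.7 -13.43; python3 - <<'E'
from h import *
from plant import capture
c,o=wrist("pics/w7.png");h=cv2.cvtColor(c["image"],cv2.COLOR_RGB2HSV)
m=((h[...,0]<14)&(h[...,1]>165)&(h[...,2]<120)).astype(np.uint8);m[:,:200]=0;m[:,310:]=0;m[230:]=0
wd=m.sum(1);hv=np.where(wd>50)[0];print("heel rows",hv.min(),hv.max())
print(cast(c,[(254,hv.min()-.5),(254,hv.max()+.5)],116),"expect near end/face at cradle -150/-100")
e=np.array([np.cos(np.radians(-13.43)),np.sin(np.radians(-13.43))]);O=np.array([530.8,-267.3]);n=np.array([-e[1],e[0]])
for v in (hv.min()+8,hv.min()+30,hv.max()-5):
    X=cast(c,[(np.where(m[v])[0].mean(),v)],116)[0];d=X[:2]-O;print(v,"cradle x,y",d@e,d@n)
for nm,v in(("near",hv.min()-.5),("face",hv.max()+.5)): d=cast(c,[(254,v)],116)[0][:2]-O;print(nm,d@e,d@n)
s=fix(capture("scene"));p=proj(s,[[500,-255,60]])[0].astype(int);im=s["image"][p[1]-45:p[1]+45,p[0]-60:p[0]+60,::-1]
cv2.imwrite("pics/m7.png",np.hstack([cv2.resize(im,(440,330)),cv2.resize(c["image"][:,:,::-1],(360,330))]))
E
```

```text
pos [ 483.5 -256.2   61.9] x [ 0. -0. -1.] F [ 0.3  0.  -2.9] w 38.0 t 26.8 q [-0.63  0.57  1.67  0.    0.91 -1.96]
tool z heading -13.6 turn -0.1 (or 179.9 ) shift now [ 0.2  0.2 -0.4] shift after turn [ 0.2  0.2 -0.4]
heel rows 33 193
[[ 386.27164767 -232.1909953   116.        ]
 [ 436.3288905  -244.36196499  116.        ]] expect near end/face at cradle -150/-100
41 cradle x,y nan nan
63 cradle x,y nan nan
188 cradle x,y -99.25751750445232 -2.1642515948361196
near -148.7304577857478 0.5811752336794567
face -97.21526466590738 0.36918384766496226<stdin>:9: RuntimeWarning: Mean of empty slice.
  ret = ret.dtype.type(ret / rcount)
```

View pics/m7.png

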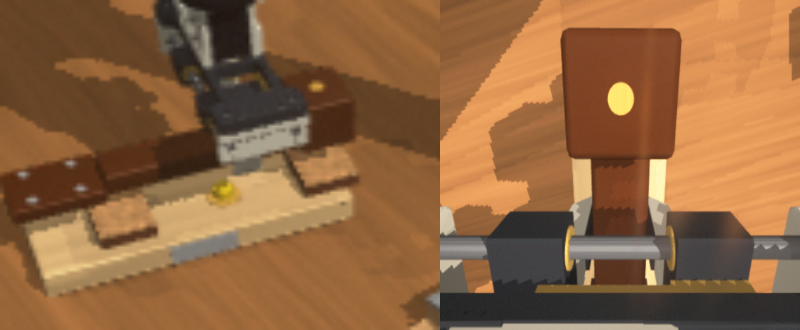

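In the final view the neck is held along the board, with the heel over the heel pad (crop (320,95)) and the headstock beyond the shaft pad. The peg is low between the pads at (223,190). I'll trim 1 mm along the axis and check that it's level by the dots on its ends.

Call:
send_rows(moves=[[0,0,-1,0.1],[0,0,0,0],[0,0,0,0],[0,0,0,0]])

```text
time: 27.4
tool_pos: [482.4, -255.9, 61.7]
tcp_rot: [1.393, 1.571, 1.155]
contact_force: [-1.0, -0.0, -3.6]
grip_width: 37.5
```

```bash
python3 plan.py 483.1 -255.9 61.7 -13.43; python3 - <<'E'
from h import *
from plant import capture
def dots(s,roi):
    h=cv2.cvtColor(s["image"],cv2.COLOR_RGB2HSV);x0,y0,x1,y1=roi
    return h[y0:y1,x0:x1]
e=np.array([np.cos(np.radians(-13.43)),np.sin(np.radians(-13.43))]);O=np.array([530.8,-267.3]);n=np.array([-e[1],e[0]])
s=fix(capture("scene"));im=s["image"]
def W(x,y,z): return np.r_[O+e*x+n*y,z]
# neck mask contour corners
h=cv2.cvtColor(im,cv2.COLOR_RGB2HSV)
for nm,X in dict(dot=W(-125,0,116),HS_far_left_top=W(150,28,84),HS_far_left_bot=W(150,28,70),HS_near_left_bot=W(70,28,70),heel_near_left_bot=W(-150,27.5,70),heel_face_left_bot=W(-100,27.5,70)).items(): print(nm,proj(s,X).round(1))
b=blob(((h[...,0]>17)&(h[...,0]<30)&(h[...,1]>150)&(h[...,2]>180)).astype(np.uint8),(225,95,252,120));print("dot",b[:2])
m=((h[...,0]<14)&(h[...,1]>150)&(h[...,2]<115)).astype(np.uint8)
for u in(145,150,155,160,165,170,234,238,242): v=np.where(m[90:160,u])[0]+90;print(u,v.min(),v.max(),end='; ')
E
```

```text
pos [ 482.4 -255.9   61.7] x [ 0.  0. -1.] F [-1.  -0.  -3.6] w 37.5 t 27.4 q [-0.63  0.56  1.67  0.    0.91 -1.96]
tool z heading -13.7 turn -0.2 (or 179.8 ) shift now [-0.   0.1  0.7] shift after turn [-0.   0.1  0.7]
dot [[229.7 101. ]]
HS_far_left_top [[146.5 136. ]]
HS_far_left_bot [[147.5 139.6]]
HS_near_left_bot [[173.6 133.1]]
heel_near_left_bot [[240.6 116.1]]
heel_face_left_bot [[226.  119.8]]
dot (array([228, 101,   3,   1,   3], dtype=int32), array([229., 101.]))
145 90 134; 150 107 137; 155 111 136; 160 102 135; 165 113 134; 170 107 133; 234 97 128; 238 103 128; 242 103 103;
```

```bash
python3 - <<'E'
from plant import *
o=get_obs();print(o["time"],abs(o["dq"]).max(),o["contact_force"]);print(close_job())
E
```

```text
27.45 0.0018629633534143764 [-0.3508292   0.89194163 -3.4806777 ]
the job is handed in; nothing more can be done
None
```

I finished the job and handed it in at 27.5 s of the 64 s allowed; the hand-in reported no verdict.

**Mallet and peg:** I pressed the yellow peg down with the pale mallet, then went down on it a second time. On that second go, force rose to 12–13 N within about 1 mm of contact, against the 7 N the peg needs, so I take it to be on its stop. The mallet pivoted slightly in the grip during the first push. The cameras show the peg low between the pads. I set the mallet back on its face on the bench, left of the neck and clear of the cradle and the rest.

**Neck:** I gripped it across the shaft at its balance point, and the arm carried about 3.5 N with little moment. It was held about 30 mm above the cork with the heel over the heel pad, and the arm was still at hand-in.

**Checks that disagreed:**
- **Position along the cradle:** the wrist camera put the heel 1–3 mm too far forward, while the arm's own reading was within 0.5 mm of the target. I trimmed 1 mm back.
- **Level:** in the scene camera the heel dot sat where predicted, but the headstock edge was 1–2 pixels higher than predicted. That could be edge blur, or a tilt of 1–2°.

I did not touch the glue bottle, wax tin or plane, and I did not re-measure them at the end.

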